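# Spin the under-sink turntable until the pump dispenser is at the front

### The arm

A 6-joint arm with a two-finger parallel gripper is mounted at the origin on the work surface. World frame = base frame: x ahead of the robot, y to its left, z up, the work surface at z = 0. Lengths are in mm, angles in rad, forces in N, time in s.
With the tool pointing down it reaches from about 350 to 975 mm from the base axis. Payload 7.1 kg.
Tool frame: the origin (TCP) lies between the finger pads; the fingertips stand 19 mm ahead of it and the grasp point (between the pads) is the TCP (ctrl.finger_overhang is the distance from the TCP to the fingertips, in mm); z points along the fingers, y is the line along which they close (so a half turn about z gives the same grasp; the last joint's range is limited). The gripper opens to 88 mm and grips with 3 to 60 N. Pads are 20 mm wide; open, the fingers measure 115 mm over their backs; the gripper's body (75 mm by 178 mm) begins 61 mm behind the grasp point.
Start: joints at [1.094, 0.423, 1.63, -0, 1.089, -0.019], TCP at [276.202, 560.64, 241.675] pointing down, gripper open.
Joint ranges: [-3, 3], [-0.9, 2.11], [0.09, 2.58], [-1.31, 4.45], [0.11, 2.69], [-2.54, 2.54]. Speed limits (rad/s): [2.39, 2.39, 3.01, 3.14, 3.14, 3.14].

### API

Orientations are given as a rotation vector (axis times angle).
In Python, from workcell import ctrl gives the robot as it stands. The module is installed in compiled form; this text tells all that it offers.
- The arm moves only by the tool arm_command, never from a script. Its argument "rows" is one flat list of numbers, 7 for each row, row after row: the turn, a rotation vector about the tool's x, y, z scaled (see below), then the shift along the tool's x, y, z scaled (see below), then the opening, from -1 (shut) to 1 (fully open). A call has 1 to 5 rows; each row is the pose to reach, as a shift and turn from the pose commanded when the call began, along the tool's axes at that moment, turning the shorter way round; what a row does not reach only later rows make up. The controller multiplies each number of a shift by 80 mm and each number of a turn by 180 degrees. A row lasts 1/10 s, in which the tool goes at most 50 mm and 8.59 degrees, less where a joint would pass 70% of its speed; a pose out of reach is approached as far as the arm can. A call with a number of a shift or a turn outside -1 to 1 is refused whole. A call with a gripper value outside its range is refused whole. The fingers move at their own pace and stop on an object; the grip force is fixed at half the most. Time passes only in rows, so rows that repeat a pose let the fingers close. It gives the time, the measured TCP pose, the force, the opening and the grip force at its end, in the units of the state.
- ctrl.get_obs(): the state, without advancing time (a new reading comes with each control period).
- ctrl.get_image(name): name is "scene" or "top" or "wrist"; returns (picture, depth): 480x640x3 uint8, red, green, blue; 480x640 float32, mm along the optical axis (not along the pixel's ray), 0 where there is no reading.
- ctrl.camera_params(name): a dict with "camera_matrix" (3x3 intrinsics, pixels), "world_to_cam" (4x4, takes a point from world to camera coordinates); the wrist camera has in their place "tool_from_camera" (4x4, takes a point from camera to tool coordinates, whose origin is the TCP and whose axes are the flange's). Camera axes: x right, y down, z forward; pixel columns grow to the right and rows downward; lengths in mm; the calibration is good to about 2 mm. A picture is of the moment at which its call begins: read the wrist's pose just before it. camera_params takes no time and is no camera call.
- ctrl.close_job(): hands the job in; it is judged then, once.
The state is a dict: "t": time; "qpos": joint angles; "qvel": joint speeds; "joint_torque": joint torques, N m; "ee_pos": TCP position; "orientation": TCP orientation; "ft_force": force on the tool from outside, world axes, zero at the start; "moment": the same for the moment, N m; "width": finger opening in mm; "grasp_force": force on a finger pad.
Only numpy, scipy, OpenCV 4.12 (cv2) and the standard library are available. Lean on these libraries where they do the work, as an engineer would, in place of code of your own. Each camera call takes 0.05 s, during which the arm holds its last target. There are 200 camera calls.

### The job

Spin the turntable by pushing its notched rim with the fingertips until the pump dispenser stands at the front, in line with the pointer tongue that sticks out of the turntable's foot (which way its nozzle points does not matter). Do not touch any of the four containers on the turntable, keep them all standing, and leave the tubs, brush and scraper on the base board where they are.

Things in the scene. Friction and masses are not known exactly. Their poses are not given: they have to be found in the camera images.
- foot: Fixed black foot of the turntable on the base board; origin on the turning axis at board level (z = 0), z up. A flat tongue 30 mm wide, 6 mm thick sticks out from under the disc along the foot's own -x axis as pointer; its rounded end is 230 mm from the axis. It never moves; the tongue points roughly towards the robot, up to 30 degrees off.
- carousel (a joint): Turning angle (rad) of the grey turntable on its foot, counter-clockwise positive from above, over a turn free both ways; light friction (about 1 N at the rim), stops soon after it is let go. Disc from 10 to 40 mm above the board, flat top. Six broad rim lobes reach to radius 175 mm; the six notches between them cut in to radius 130 mm, open outward, above and below.
- notch (a point): Centre of one of the six equal rim notches, 150 mm from the turning axis and 40 mm above the board; turns with the disc. The other notches follow every 60 degrees. At radius 150 mm a notch is about 58 mm wide and a lobe about 98 mm. At joint value 0 this notch lies on the foot's own +x axis.
- dispenser: Closed pump dispenser: round bottle 54 mm in diameter with a thin pump stem, a small round head and a side nozzle reaching 38 mm from its axis; 150 mm tall in all. Origin at the centre of its underside, about 60 mm from the turntable's axis. It stands loose on the turntable and rides with it by friction; its foot is 40 mm above the base board.
- plain_bottle: Round bottle of the same plastic with a plain cap, no pump, 52 mm in diameter, 135 mm tall. Origin at the centre of its underside. It stands loose on the turntable and rides with it by friction; its foot is 40 mm above the base board.
- jar: Squat lidded jar, 58 mm in diameter, 85 mm tall. Origin at the centre of its underside. It stands loose on the turntable and rides with it by friction; its foot is 40 mm above the base board.
- tin: Low metal tin, 56 mm in diameter, 70 mm tall. Origin at the centre of its underside. It stands loose on the turntable and rides with it by friction; its foot is 40 mm above the base board.
- tubs: Stacked pair of empty plastic tubs, 110 mm across the rim, 92 mm tall, loose on the base board. Origin at the centre of the underside.
- brush: Brush 200 mm long lying on the base board along its own x axis. Origin near its middle, at the underside.
- scraper: Small flat scraper 150 mm long, 55 mm wide blade, 14 mm thick, lying on the base board along its own x axis. Origin near its middle, at the underside.
Things that resemble listed ones, but are neither listed nor needed, are in the scene too. What is shaped like the plain_bottle but brown is not meant. What is shaped like the jar but blue is not meant.

How it is judged:
By the outcome, as a careful person would: the job done as asked, in the order asked, and still so for the second after the job is handed in, with the robot touching nothing.
It also fails if it takes over 70 s, if anything falls off the work surface, if the arm or the gripper's body presses on something with over 40 N, if the wrist force passes 120 N, or if a joint passes its speed limit or range.

## Working session

There is one attempt and no reset: what is moved stays moved. The work goes in short steps, Python scripts to look and compute and a tool call to move; the robot and the scene stay as the last step left them, time stands still between calls to the robot, and variables do not carry over. Pictures are saved under pics/ and viewed, at most 10 in all, crops included, and the job is handed in when it is done.

Besides the shell and the picture viewer there is one more tool, called after "Call:" in YAML: its name, and indented under it one key for each argument. arm_command: Moves the arm, as the interface text tells. Shifts and turns lie within -1 to 1; 1 stands for 80 mm of shift or 180 degrees of turn. Its arguments: {"type":"object","properties":{"rows":{"type":"array","items":{"type":"number"}}},"required":["rows"]}

```bash
mkdir -p pics
cat > h.py <<'E'
import numpy as np, cv2
from workcell import ctrl
def grab(n,save=None):
    im,d=ctrl.get_image(n)
    if save: cv2.imwrite('pics/'+save,im[:,:,::-1]); np.save('pics/'+save[:-4]+'.npy',d)
    return im,d
def world(n,d):
    p=ctrl.camera_params(n);K=p['camera_matrix'];T=np.linalg.inv(p['world_to_cam'])
    v,u=np.mgrid[:480,:640]
    c=np.stack([(u-K[0,2])/K[0,0]*d,(v-K[1,2])/K[1,1]*d,d,np.ones_like(d)],-1)
    return (c@T.T)[...,:3]
E
python3 - <<'E'
from h import *
a,_=grab('top','top1.png');b,_=grab('scene','scene1.png')
o=ctrl.get_obs();print(o['t'],o['ee_pos'],o['orientation'],ctrl.finger_overhang)
E
```

```text
0.1 [276.01663289 560.22123591 240.99780352] [-7.12824299e-01 -3.05931470e+00  2.05066677e-03] 19.0
```

View pics/top1.png

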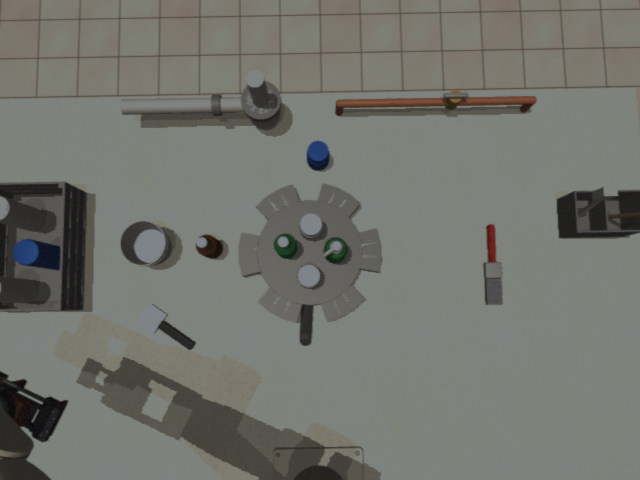

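View pics/scene1.png

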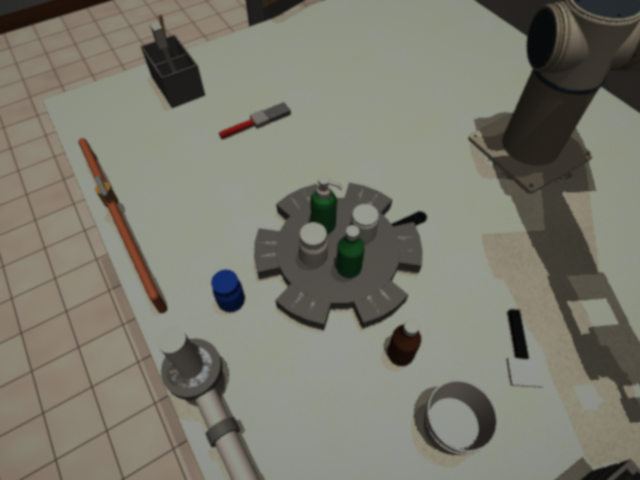

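The dispenser could be confused with three things in the top image: the green bottle with a nozzle (336,250), the plain green bottle (285,245) and the brown bottle (208,246). The scene image shows the pump and nozzle at (323,205), which is top (336,250). The tongue ends at about top (306,340).

```bash
cat > meas.py <<'E'
from h import *
from scipy.optimize import minimize
def measure(save,c0=None):
    im,d=grab('top',save);P=world('top',d)
    if c0 is None: c0=P[255,310,:2]
    r=np.hypot(*(P[...,:2]-c0).transpose(2,0,1))
    m=(abs(P[...,2]-40)<8)&(r<200)
    Q=P[m][:,:2]
    # outer boundary: fit lobes by template overlap
    g=np.stack(np.meshgrid(np.arange(-200,201,4.),np.arange(-200,201,4.)),-1).reshape(-1,2)+c0
    from scipy.spatial import cKDTree
    occ=cKDTree(Q).query(g)[0]<3
    def cost(p):
        v=g-p[:2];R=np.hypot(*v.T);a=(np.arctan2(v[:,1],v[:,0])-p[2]+np.pi/6)%(np.pi/3)-np.pi/6
        t=(R<175)&~((R>130)&(abs(R*np.sin(a))<29))
        return ((t!=occ)&(R>100)).sum()
    best=min(((cost((c0[0]+x,c0[1]+y,f)),c0[0]+x,c0[1]+y,f) for x in range(-20,21,4) for y in range(-20,21,4) for f in np.radians(range(0,60,3))))
    s=minimize(cost,best[1:],method='Nelder-Mead',options=dict(initial_simplex=np.array(best[1:])+np.array([[0,0,0],[4,0,0],[0,4,0],[0,0,.05]])))
    print('axis',s.x[:2],'notch deg',np.degrees(s.x[2])%60,'cost',s.fun)
    return im,P,s.x
def greens(im,P,c):
    h=cv2.cvtColor(im,cv2.COLOR_RGB2HSV)
    m=((h[...,0]>45)&(h[...,0]<90)&(h[...,1]>120)).astype(np.uint8)
    n,l,st,ct=cv2.connectedComponentsWithStats(m)
    for i in range(1,n):
        if st[i,4]<40: continue
        q=P[(l==i)];q=q[(q[:,2]>90)&(q[:,2]<220)]
        if len(q)<10: continue
        xy=(q[:,:2].max(0)+q[:,:2].min(0))/2;v=xy-c
        print('green px',ct[i].round(),'xy',xy.round(1),'ext',np.ptp(q[:,:2],axis=0).round(),'z',q[:,2].min().round(),q[:,2].max().round(),'R',np.hypot(*v).round(1),'ang',np.degrees(np.arctan2(v[1],v[0])).round(1))
E
python3 - <<'E'
from meas import *
im,P,s=measure('top2.png')
greens(im,P,s[:2])
g=im.max(2);v=P[...,:2]-s[:2];R=np.hypot(v[...,0],v[...,1])
m=(R>185)&(R<240)&(g<60)&(P[...,2]<25)&(P[...,0]<s[0]-100)
q=v[m];print('tongue',m.sum(),'mean',q.mean(0),'Rmax',R[m].max(),'z',P[m][:,2].mean(),'ang',np.degrees(np.arctan2(q[:,1],q[:,0]).mean()))
cv2.imwrite('pics/crop1.png',cv2.resize(im[170:350,220:400,::-1],(600,600)[::1],interpolation=cv2.INTER_CUBIC))
for n,(x,y) in dict(brown=(210,247),blue=(318,152),scr=(178,335)).items(): print(n,P[y,x].round())
E
```

```text
axis [581.82682858  11.11215871] notch deg 0.7154213194330026 cost 213.0
green px [287. 248.] xy [589.   65.4] ext [46. 46.] z 91.0 149.0 R 54.8 ang 82.5
green px [336. 252.] xy [577.6 -50.2] ext [52. 48.] z 91.0 147.0 R 61.5 ang -93.9
tongue 175 mean [-204.42402411   14.21185625] Rmax 226.51550115687579 z 6.644704385241015 ang 165.73683505275613
brown [590. 243. 101.]
blue [820. -14.  83.]
scr [383. 340.   9.]
```

View pics/crop1.png

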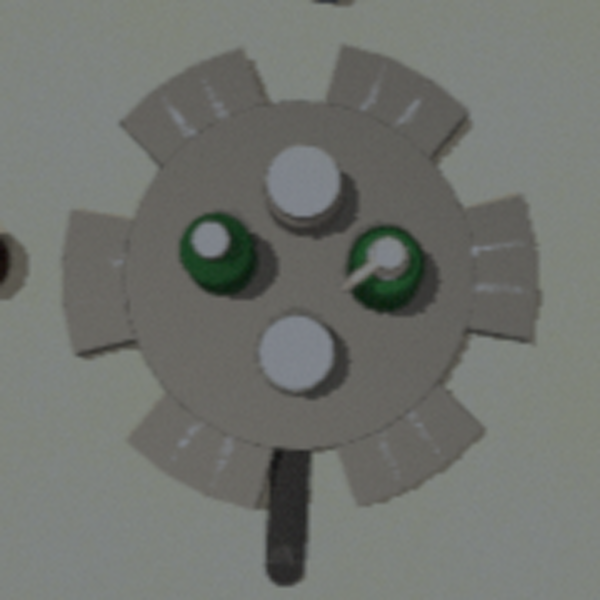

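The crop confirms it: the bottle with the nozzle at crop (387,265) is the dispenser, at −94°. The tongue points to 176°, so the disc needs about −90° (clockwise). I'll push in the clear right-hand notch at about −59°.

Call:
arm_command:
  rows: [0,0,-0.03,-0.4,-0.3,-0.4,-1,0,0,-0.06,-0.8,-0.6,-0.8,-1,0,0,-0.06,-1,-0.7,-1,-1]

```text
t: 0.45
ee_pos: [324.1, 473.3, 323.5]
orientation: [0.418, 3.113, 0.001]
ft_force: [0.6, 1.0, -0.3]
width: 67.2
grasp_force: 0.0
```

Call:
arm_command:
  rows: [0,0,0,-0.35,-0.35,0,-1,0,0,0,-0.7,-0.7,0,-1,0,0,0,-1,-1,0,-1]

```text
t: 0.75
ee_pos: [379.5, 375.0, 321.7]
orientation: [0.422, 3.113, -0.0]
ft_force: [0.1, -0.2, 0.3]
width: 43.3
grasp_force: 0.0
```

Call:
arm_command:
  rows: [0,0,0,-0.35,-0.35,0,-1,0,0,0,-0.7,-0.7,0,-1,0,0,0,-1,-1,0,-1]

```text
t: 1.05
ee_pos: [435.4, 276.5, 321.5]
orientation: [-0.422, -3.113, 0.001]
ft_force: [0.2, 0.6, -0.6]
width: 19.3
grasp_force: 0.0
```

Call:
arm_command:
  rows: [0,0,0,-0.35,-0.35,0,-1,0,0,0,-0.7,-0.7,0,-1,0,0,0,-1,-1,0,-1]

```text
t: 1.35
ee_pos: [491.3, 178.1, 321.6]
orientation: [-0.422, -3.113, 0.0]
ft_force: [-0.3, -1.0, -0.3]
width: 0.1
grasp_force: 0.0
```

Call:
arm_command:
  rows: [0,0,0,-0.35,-0.35,0,-1,0,0,0,-0.7,-0.7,0,-1,0,0,0,-1,-1,0,-1]

```text
t: 1.65
ee_pos: [547.1, 79.6, 321.5]
orientation: [-0.422, -3.113, 0.0]
ft_force: [-0.0, 0.3, -0.7]
width: 0.5
grasp_force: 0.0
```

Call:
arm_command:
  rows: [0,0,0,-0.35,-0.35,0,-1,0,0,0,-0.7,-0.7,0,-1,0,0,0,-1,-1,0,-1]

```text
t: 1.95
ee_pos: [603.0, -18.8, 321.4]
orientation: [-0.423, -3.113, 0.0]
ft_force: [1.4, 0.0, 0.2]
width: 0.6
grasp_force: 0.0
```

Call:
arm_command:
  rows: [0,0,0,-0.35,-0.35,0,-1,0,0,0,-0.7,-0.7,0,-1,0,0,0,-1,-1,0,-1]

```text
t: 2.25
ee_pos: [658.7, -117.2, 321.2]
orientation: [-0.423, -3.113, 0.0]
ft_force: [-0.0, 0.4, 0.7]
width: 0.0
grasp_force: 0.0
```

Call:
arm_command:
  rows: [0,0,0.05,-0.02,0,0,-1,0,0,0.1,-0.04,0,0,-1,0,0,0.15,-0.06,0,0,-1,0,0,0.2,-0.08,0,0,-1,0,0,0.244,-0.1,-0.02,0,-1]

```text
t: 2.75
ee_pos: [665.4, -119.0, 321.2]
orientation: [-1.541, -2.737, 0.0]
ft_force: [-1.0, 0.3, -0.2]
width: 0.4
grasp_force: 0.0
```

Call:
arm_command:
  rows: [0,0,0,0,0,0.3,-1,0,0,0,0,0,0.6,-1,0,0,0,0,0,0.9,-1,0,0,0,0,0,1,-1,0,0,0,0,0,1,-1]

```text
t: 3.25
ee_pos: [664.7, -118.9, 240.2]
orientation: [-1.531, -2.74, 0.002]
ft_force: [-0.5, 0.1, 0.8]
width: 0.3
grasp_force: 0.0
```

```bash
cat > st.py <<'E'
from h import *
from scipy.spatial.transform import Rotation as Ro
o=ctrl.get_obs();C=np.array([581.8,11.1]);p=o['ee_pos'];v=p[:2]-C
R=Ro.from_rotvec(o['orientation']).as_matrix();y=R[:2,1]
print('t',o['t'],'pos',p.round(1),'r',np.hypot(*v).round(1),'phi',(np.degrees(np.arctan2(v[1],v[0]))%360).round(1),'yang',np.degrees(np.arctan2(y[1],y[0])).round(1),'f',o['ft_force'].round(1),'down',R[2,2].round(4))
E
python3 st.py
```

```text
t 3.25 pos [ 664.7 -118.9  240.2] r 154.2 phi 302.5 yang 31.6 f [-0.5  0.1  0.8] down -1.0
```

Call:
arm_command:
  rows: [0,0,0,-0.05,-0.06,0.3,-1,0,0,0,-0.05,-0.06,0.6,-1,0,0,0,-0.05,-0.06,0.9,-1,0,0,0,-0.05,-0.06,1,-1]

```text
t: 3.65
ee_pos: [663.0, -124.9, 160.7]
orientation: [-1.532, -2.741, 0.001]
ft_force: [0.3, -0.2, -0.1]
width: 0.5
grasp_force: 0.0
```

Call:
arm_command:
  rows: [0,0,0,0,0,0.25,-1,0,0,0,0,0,0.5,-1,0,0,0,0,0,0.75,-1,0,0,0,0,0,0.9,-1,0,0,0,0,0,0.9,-1]

```text
t: 4.15
ee_pos: [663.2, -124.8, 89.1]
orientation: [-1.532, -2.741, 0.001]
ft_force: [-0.4, -0.1, 0.1]
width: 0.2
grasp_force: 0.0
```

```bash
python3 st.py
python3 - <<'E'
from h import *
im,d=grab('scene');cv2.imwrite('pics/s3.png',cv2.resize(im[60:380,160:560,::-1],(750,600)))
E
```

```text
t 4.15 pos [ 663.2 -124.8   89.1] r 158.4 phi 300.9 yang 31.6 f [-0.4 -0.1  0.1] down -1.0
```

View pics/s3.png

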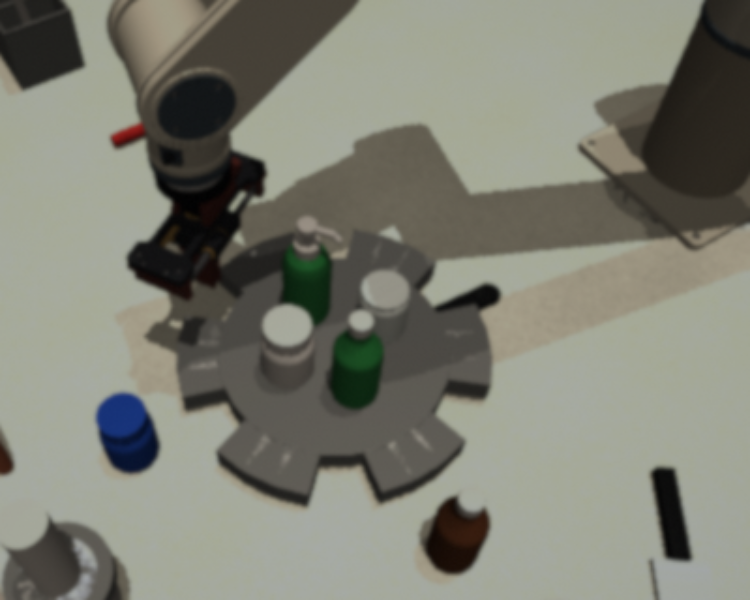

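The picture shows the shut fingers above the notch at crop (190,325). The gripper body is clear of the dispenser at (305,260). I'll lower and push.

Call:
arm_command:
  rows: [0,0,0,0,0,0.2,-1,0,0,0,0,0,0.4,-1,0,0,0,0,0,0.55,-1,0,0,0,0,0,0.64,-1,0,0,0,0,0,0.64,-1]

```text
t: 4.7
ee_pos: [662.4, -124.7, 36.7]
orientation: [-1.531, -2.74, 0.001]
ft_force: [0.1, 0.3, 0.7]
width: 0.7
grasp_force: 0.0
```

Call:
arm_command:
  rows: [0,0,0.011,0.001,-0.069,0,-1,0,0,0.022,0.005,-0.138,0,-1,0,0,0.033,0.011,-0.207,0,-1,0,0,0.044,0.019,-0.275,0,-1,0,0,0.056,0.03,-0.343,0,-1]

```text
t: 5.2
ee_pos: [638.8, -137.6, 39.0]
orientation: [1.771, 2.593, 0.001]
ft_force: [0.8, 0.4, 0.4]
width: 0.6
grasp_force: 0.4
```

```bash
python3 st.py
```

```text
t 5.2 pos [ 638.8 -137.6   39. ] r 159.2 phi 291.0 yang 21.3 f [0.8 0.4 0.4] down -1.0
```

Call:
arm_command:
  rows: [0,0,0.017,0.003,-0.103,0,-1,0,0,0.033,0.011,-0.207,0,-1,0,0,0.05,0.024,-0.309,0,-1,0,0,0.067,0.043,-0.411,0,-1,0,0,0.083,0.067,-0.511,0,-1]

```text
t: 5.7
ee_pos: [598.7, -147.6, 39.0]
orientation: [2.094, 2.34, 0.001]
ft_force: [0.7, 0.7, 0.4]
width: 0.3
grasp_force: 0.5
```

Call:
arm_command:
  rows: [0,0,0.017,0.003,-0.103,0,-1,0,0,0.033,0.011,-0.207,0,-1,0,0,0.05,0.024,-0.309,0,-1,0,0,0.067,0.043,-0.411,0,-1,0,0,0.083,0.067,-0.511,0,-1]

```text
t: 6.2
ee_pos: [557.6, -146.9, 39.0]
orientation: [2.381, 2.048, 0.001]
ft_force: [1.3, -0.2, -0.2]
width: 0.2
grasp_force: 0.5
```

Call:
arm_command:
  rows: [0,0,0.017,0.003,-0.103,0,-1,0,0,0.033,0.011,-0.207,0,-1,0,0,0.05,0.024,-0.309,0,-1,0,0,0.067,0.043,-0.411,0,-1,0,0,0.083,0.067,-0.511,0,-1]

```text
t: 6.7
ee_pos: [518.0, -135.7, 39.0]
orientation: [2.627, 1.721, 0.002]
ft_force: [1.2, -0.4, 0.4]
width: 0.7
grasp_force: 0.5
```

```bash
python3 st.py
python3 - <<'E'
from meas import *
im,P,s=measure('top4.png',np.array([581.8,11.1]));greens(im,P,np.array([581.8,11.1]))
E
```

```text
t 6.7 pos [ 518.  -135.7   39. ] r 160.0 phi 246.5 yang -23.5 f [ 1.2 -0.4  0.4] down -1.0
axis [582.45760253  13.72978499] notch deg 14.265820078024163 cost 642.0
green px [296. 233.] xy [625.3  41.9] ext [45. 46.] z 91.0 151.0 R 53.3 ang 35.3
green px [327. 271.] xy [532.3 -28.9] ext [49. 48.] z 98.0 151.0 R 63.6 ang -141.0
```

View pics/top4.png

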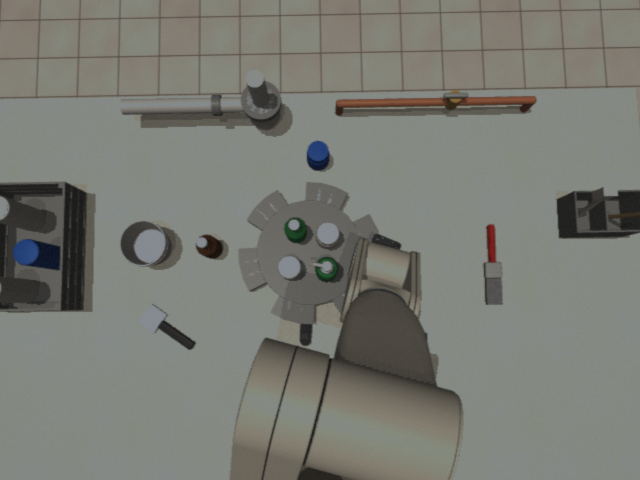

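The dispenser at (327,271) is riding along upright, and now stands at 219°. It has 43° left to go.

Call:
arm_command:
  rows: [0,0,0.017,0.003,-0.103,0,-1,0,0,0.033,0.011,-0.207,0,-1,0,0,0.05,0.024,-0.309,0,-1,0,0,0.067,0.043,-0.411,0,-1,0,0,0.083,0.067,-0.511,0,-1]

```text
t: 7.25
ee_pos: [482.9, -114.6, 39.0]
orientation: [2.827, 1.367, 0.002]
ft_force: [0.6, 0.1, -0.2]
width: 0.3
grasp_force: 0.5
```

Call:
arm_command:
  rows: [0,0,0.017,0.003,-0.103,0,-1,0,0,0.033,0.011,-0.207,0,-1,0,0,0.05,0.024,-0.309,0,-1,0,0,0.067,0.043,-0.411,0,-1,0,0,0.083,0.067,-0.511,0,-1]

```text
t: 7.75
ee_pos: [454.0, -85.0, 38.9]
orientation: [2.981, 0.988, 0.002]
ft_force: [0.0, -0.3, 0.2]
width: 0.2
grasp_force: 0.5
```

Call:
arm_command:
  rows: [0,0,0.011,0.001,-0.069,0,-1,0,0,0.019,0.004,-0.121,0,-1,0,0,0.028,0.008,-0.172,0,-1,0,0,0.036,0.013,-0.224,0,-1,0,0,0.042,0.017,-0.258,0,-1]

```text
t: 8.25
ee_pos: [442.6, -67.5, 38.8]
orientation: [3.04, 0.791, 0.001]
ft_force: [-0.1, -1.3, 1.5]
width: 0.4
grasp_force: 0.5
```

```bash
python3 st.py
python3 - <<'E'
from meas import *
im,d=grab('top','top5.png');greens(im,world('top',d),np.array([581.8,11.1]))
E
```

```text
t 8.25 pos [442.6 -67.5  38.8] r 159.9 phi 209.5 yang -60.8 f [-0.1 -1.3  1.5] down -1.0
green px [310. 228.] xy [634.5   7.3] ext [45. 46.] z 92.0 149.0 R 52.8 ang -4.2
green px [311. 277.] xy [517.5   7.8] ext [47. 48.] z 123.0 148.0 R 64.3 ang -177.1
```

View pics/top5.png

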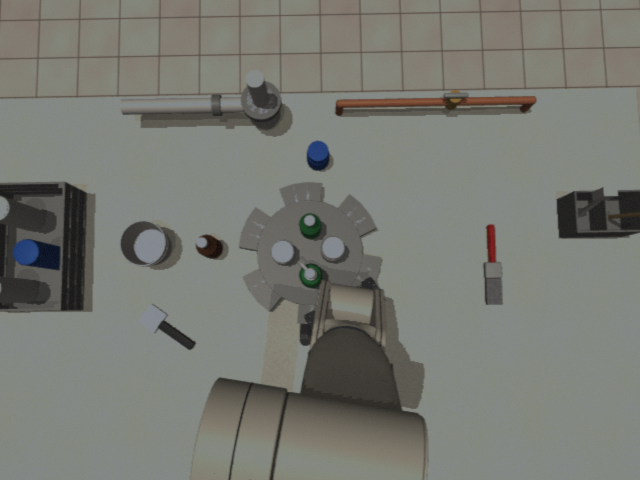

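Call:
arm_command:
  rows: [0,0,0.01,0.001,-0.06,0,-1,0,0,0.018,0.004,-0.115,0,-1,0,0,0.026,0.008,-0.165,0,-1,0,0,0.033,0.011,-0.21,0,-1,0,0,0.039,0.015,-0.24,0,-1]

```text
t: 8.8
ee_pos: [434.3, -50.1, 38.6]
orientation: [3.083, 0.604, 0.001]
ft_force: [-1.1, -0.8, 0.1]
width: 0.3
grasp_force: 0.5
```

```bash
python3 st.py
python3 - <<'E'
from meas import *
im,d=grab('top','top6.png');greens(im,world('top',d),np.array([581.8,11.1]))
E
```

```text
t 8.8 pos [434.3 -50.1  38.6] r 159.7 phi 202.5 yang -67.8 f [-1.1 -0.8  0.1] down -1.0
green px [313. 229.] xy [633.    1.5] ext [43. 44.] z 91.0 151.0 R 52.1 ang -10.6
green px [308. 277.] xy [517.6  14.5] ext [47. 48.] z 123.0 150.0 R 64.3 ang 177.0
```

Call:
arm_command:
  rows: [0,0,0,-0.02,0.06,0,-1,0,0,0,-0.05,0.06,-0.2,-1,0,0,0,-0.1,0.06,-0.5,-1,0,0,0,-0.2,0.06,-0.8,-1,0,0,0,-0.3,0.06,-1,-1]

```text
t: 9.35
ee_pos: [414.0, -64.2, 119.7]
orientation: [3.082, 0.606, 0.002]
ft_force: [0.2, 0.9, -0.8]
width: 0.5
grasp_force: 0.0
```

Call:
arm_command:
  rows: [0,0,0,0,0.3,-0.3,-1,0,0,0,0,0.6,-0.6,-1,0,0,0,0,1,-1,-1]

```text
t: 9.65
ee_pos: [443.0, -138.2, 198.9]
orientation: [-3.081, -0.607, 0.003]
ft_force: [0.6, -0.3, 0.3]
width: 0.4
grasp_force: 0.0
```

Call:
arm_command:
  rows: [0,0,0,0,-0.3,-0.3,-1,0,0,0,0,-0.3,-0.6,-1,0,0,0,0,-0.3,-1,-1]

```text
t: 9.95
ee_pos: [433.8, -115.6, 278.8]
orientation: [-3.082, -0.606, 0.003]
ft_force: [0.5, 0.0, -0.2]
width: 0.4
grasp_force: 0.0
```

```bash
python3 st.py
python3 - <<'E'
from meas import *
im,P,s=measure('top7.png',np.array([581.8,11.1]));greens(im,P,np.array([581.8,11.1]))
im,d=grab('scene');cv2.imwrite('pics/s7.png',cv2.resize(im[60:380,160:560,::-1],(750,600)))
E
```

```text
t 9.95 pos [ 433.8 -115.6  278.8] r 194.8 phi 220.6 yang -67.8 f [ 0.5  0.  -0.2] down -1.0
axis [583.81482839  10.55781536] notch deg 30.191337460278646 cost 401.0
green px [313. 229.] xy [6.328e+02 4.000e-01] ext [43. 46.] z 91.0 149.0 R 52.1 ang -11.9
green px [308. 277.] xy [518.9  15.6] ext [50. 46.] z 102.0 150.0 R 63.0 ang 175.9
```

View pics/s7.png

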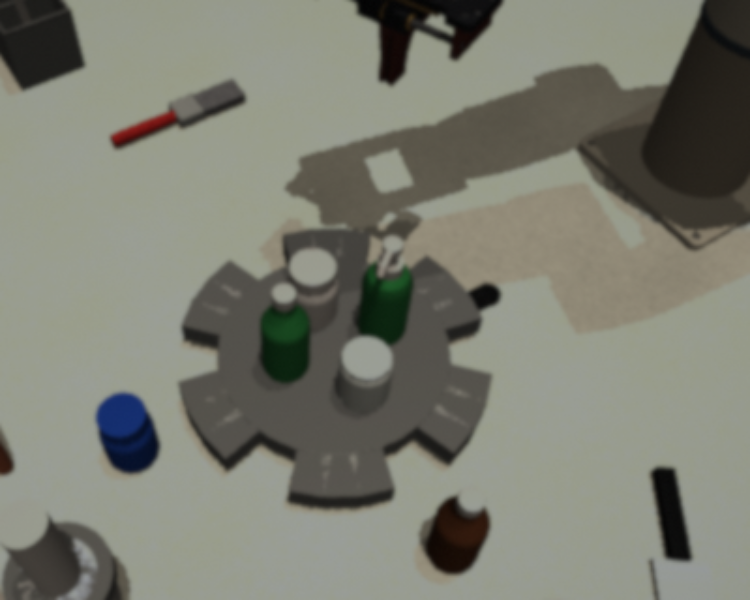

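View pics/top7.png

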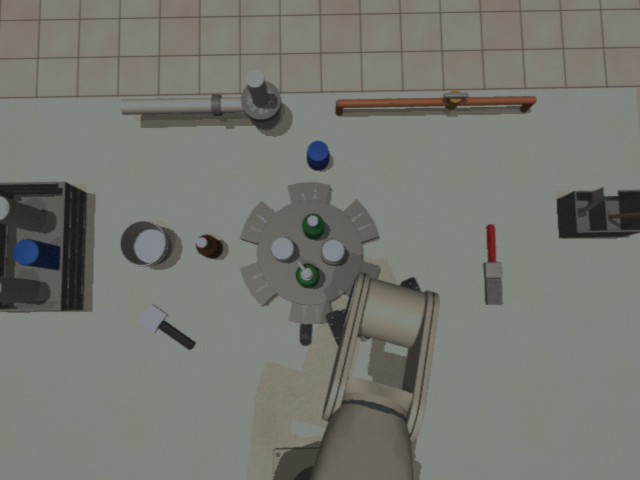

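The dispenser at top (307,276) stands at 175.9°, in line with the tongue at 176.0° (tip near (306,340)). All four containers are standing, the other objects haven't moved, and the gripper is clear.

```bash
python3 -c "from h import *; print(ctrl.close_job())"
```

```text
the job is handed in; nothing more can be done
None
```

The job is handed in: the pump dispenser stands at the front, measured within about 1° of the pointer tongue, all four containers are upright, and the tubs, brush and scraper look unmoved in the last pictures.

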